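Unfasten the swing bolt of the dough press

ROBOT

A 6-joint arm with a two-finger parallel gripper is mounted at the origin on the work surface. World frame = base frame: x ahead of the robot, y to its left, z up, the work surface at z = 0. Lengths are in m, angles in rad, forces in N, time in s.
With the tool pointing down it reaches from about 0.375 to 0.925 m from the base axis. Payload 5.7 kg.
Tool frame: the origin (TCP) lies between the finger pads; the fingertips stand 8 mm ahead of it and the grasp point (between the pads) lies 11 mm behind it; z points along the fingers, y is the line along which they close (so a half turn about z gives the same grasp; the last joint's range is limited). The gripper opens to 88 mm and grips with 3 to 60 N. Pads are 20 mm wide; open, the fingers measure 115 mm over their backs; the gripper's body (75 mm by 178 mm) begins 61 mm behind the grasp point.
Start: joints at [-1.386, 0.359, 1.51, -0, 1.272, -0.115], TCP at [0.177, -0.573, 0.231] pointing down, gripper open.
Joint ranges: [-2.97, 2.97], [-1.01, 2.36], [0.21, 2.38], [-0.96, 4.11], [0.2, 2.71], [-2.98, 2.98]. Speed limits (rad/s): [2.39, 2.39, 3.14, 3.14, 3.14, 3.14].

INTERFACE

Orientations are given as a rotation vector (axis times angle).
In Python, from cell import r gives the robot as it stands.
- The arm moves only by the tool carry_out, never from a script. Its arguments are lists of equal length, an entry for each row: "fingers": the finger opening in cm, from 0 to 8.78; "xyz": the shift along the tool's x, y, z in cm, a list of three; "angular": the turn, a rotation vector about the tool's x, y, z in rad, a list of three. A call has 1 to 12 rows; each row is the pose to reach, as a shift and turn from the pose commanded when the call began, along the tool's axes at that moment; what a row does not reach only later rows make up. A row lasts 1/8 s, in which the tool goes at most 62.5 mm and 10.7 degrees, less where a joint would pass 70% of its speed; a pose out of reach is approached as far as the arm can. A call with a gripper value outside its range is refused whole. The fingers move at their own pace and stop on an object; "newtons" is the grip in N (left out, the last holds). Time passes only in rows, so rows that repeat a pose let the fingers close. It gives the time, the measured TCP pose, the force, the opening and the grip force at its end, in the units of the state.
- r.state(): the state, without advancing time (a new reading comes with each control period).
- r.read_camera(name): name is "scene" or "top" or "wrist"; returns the picture (400x640x3 uint8, red, green, blue); there is no depth.
- r.get_calibration(name): a dict with "K" (3x3 intrinsics, pixels), "xyz" and "attitude" of the camera in the world; the wrist camera has in their place "T_tool_cam" (4x4, takes a point from camera to tool coordinates, whose origin is the TCP and whose axes are the flange's). Camera axes: x right, y down, z forward; pixel columns grow to the right and rows downward; lengths in m; the calibration is good to about 2 mm. A picture is of the moment at which its call begins: read the wrist's pose just before it. get_calibration takes no time and is no camera call.
- r.hand_in(): hands the job in; it is judged then, once.
The state is a dict: "t": time; "joint_pos": joint angles; "qd": joint speeds; "joint_efforts": joint torques, N m; "tcp_pos": TCP position; "tcp_rot": TCP orientation; "ft_force": force on the tool from outside, world axes, zero at the start; "moment": the same for the moment, N m; "gripper_width": opening from 0.0 (shut) to 1.0 (fully open); "finger_force": force on a finger pad.
Only numpy, scipy, OpenCV 4.12 (cv2) and the standard library are available. Lean on these libraries where they do the work, as an engineer would, in place of code of your own. Each camera call takes 0.05 s, during which the arm holds its last target. There are 200 camera calls.

TASK

Unfasten the lid of the dough press so it can be opened for cleaning: unscrew the steel wing nut (counter-clockwise seen from above) just far enough that its washer can leave through the gap of the keeper on the lug (over the lips, under the bars; feel for it, the keeper's height differs each time), then swing the hinged eyebolt out of the slot and lay it down, about level, away from the lid. Be gentle: never press the bolt or nut hard against the lug or keeper, above all while the nut is still caught, do not lean on the lid, leave the nut on the bolt with thread to spare, and do not disturb the other things on the table.

Things in the scene. Friction and masses are not known exactly. Their poses are not given: they have to be found in the camera images.
- press: The fixed bench dough press: upright aluminium barrel 180 mm across on a 270 by 210 mm grey base plate. Origin at the barrel's axis on the table; its -x axis points to the front, where the swing bolt is, roughly towards the robot; z up. Its lid's rim is 170 mm high at most near the bolt and a black ball knob (30 mm, top 213 mm high) stands 30 mm behind the barrel's axis. A spout sticks out 185 mm to its +y side, axis 60 mm high.
- lid: The closed steel lid with its slotted lug; it does not move. Origin and axes as the press. The lug juts out at the front, 50 mm wide (press y), to 146 mm in front of the barrel's axis; its slot, 10 mm wide, is open to the front. A steel keeper, 2.5 mm thick, stands along its front edge either side of the slot.
- keeper_base (a point): Point at the foot of the keeper, mid-slot, at the height of the lug's top face; does not move. The keeper's inner face is 13.5 mm in front of the bolt's axis. On each side it has a low lip and, above it, a bar; the nut's 4 mm thick washer can leave only through the gap of 6.4 mm between lip and bar. The keeper is shimmed to another height each time: its lips stand 1 to 6 mm above the lug.
- lug_seat (a point): Point on the bolt's axis (bolt upright) at the lug's top face, on which the nut sits when tight; 170 mm above the table, 130 mm in front of the barrel's axis. Axes as the press.
- eyebolt: The hinged eyebolt, 8 mm thick, carrying the nut. Origin at the centre of its eye, z along the bolt to its tip, 134 mm away. It starts upright in the slot and swings outward only, towards the press's -x, about the press's y axis through its eye, by up to 100 degrees. Its hinge is stiff (about 0.12 N m): it stays where it is left.
- bolt_eye (a point): The hinge point of the eyebolt, 90 mm below the lug's top face; axes turn with the bolt (z along the bolt).
- nut_wings (a point): Middle of the two wings of the steel wing nut, on the bolt's axis, 36 mm above the nut's underside. Its x axis runs along the wings (46 mm span in all, 10 mm thick along its y, from 21 to 46 mm above the nut's underside); z along the bolt. The bolt's tip stands between the wings and is thinner than they are.
- wing_nut: The steel wing nut. Origin on the bolt's axis at its underside; x along the wings, z along the bolt. Below the wings is a hub 17.5 mm across on a round flange 25 mm across, 4 mm thick. It turns stiffly (0.15 N m) on a right-hand coarse thread: counter-clockwise from above lifts it 12 mm a turn (1.91 mm a radian), wings included.
- nut_underside (a point): Centre of the underside of the nut's square washer, on the bolt's axis; it starts 0 to 1 mm above the lug's top face. The washer passes the keeper when this point is about 0.7 to 2.2 mm higher than the lips (so somewhere between 1.7 and 8 mm above that face): feel for it. Stay below 10 mm, the thread ends soon after. z along the bolt.
- die_ring: loose aluminium die ring lying flat beside the press, 80 mm across, 14 mm high; origin at the centre of its underside; not to be disturbed
- jam_jar: loose amber glass jar with steel cap beside the press, 64 mm across, 85 mm high; origin at the centre of its underside; not to be disturbed
- scraper: loose dough scraper, steel blade and wooden grip, 106 by 104 mm, 20 mm high; origin at the centre of its underside; not to be disturbed
- mixing_bowl: loose steel bowl, 170 mm across, 75 mm high; origin at the centre of its underside; not to be disturbed
- pastry_brush: loose pastry brush, 200 mm long; origin at the centre of its underside; not to be disturbed
- tart_cutter: loose aluminium tart cutter, 60 mm across, 50 mm high; origin at the centre of its underside; not to be disturbed
- tumbler: loose plastic tumbler, 72 mm across, 90 mm high; origin at the centre of its underside; not to be disturbed

How it is judged:
By the outcome, as a careful person would: the job done as asked, in the order asked, and still so for the second after the job is handed in, with the robot touching nothing.
It also fails if it takes over 72 s, if anything falls off the work surface, if the arm or the gripper's body presses on something with over 40 N, if the wrist force passes 120 N, or if a joint passes its speed limit or range.

## Working session

There is one attempt and no reset: what is moved stays moved. The work goes in short steps, Python scripts to look and compute and a tool call to move; the robot and the scene stay as the last step left them, time stands still between calls to the robot, and variables do not carry over. Pictures are saved under pics/ and viewed, at most 10 in all, crops included, and the job is handed in when it is done.

Besides the shell and the picture viewer there is one more tool, called after ">>>" as a command line: name --argument value ..., lists and objects as JSON in quotes. carry_out: Moves the arm, as the interface text tells. Its arguments: {"type":"object","properties":{"fingers":{"type":"array","items":{"type":"number"}},"xyz":{"type":"array","items":{"type":"array","items":{"type":"number"}}},"angular":{"type":"array","items":{"type":"array","items":{"type":"number"}}},"newtons":{"type":"number"}},"required":["fingers","xyz","angular"]}

```bash
mkdir -p pics; ls
python3 - <<'E'
from cell import r
import cv2
for n in ("scene","top"):
    cv2.imwrite(f"pics/{n}0.png",r.read_camera(n)[:,:,::-1]); print(n,r.get_calibration(n))
print(r.get_calibration("wrist")); print(r.state())
E
```

```text
pics
scene {'K': array([[441.9207664 ,   0.        , 324.3746715 ],
       [  0.        , 441.9207664 , 210.95683037],
       [  0.        ,   0.        ,   1.        ]]), 'xyz': array([1.11026   , 0.14290103, 1.16549098]), 'attitude': array([-1.64516633, -2.20535437,  0.61997276])}
top {'K': array([[416.83303697,   0.        , 315.29834168],
       [  0.        , 416.83303697, 203.67104335],
       [  0.        ,   0.        ,   1.        ]]), 'xyz': array([ 0.35542012, -0.04626896,  1.58880216]), 'attitude': array([-2.16998167,  2.13722992, -0.10212091])}
{'K': array([[288.92003268,   0.        , 326.29944902],
       [  0.        , 288.92003268, 205.14166266],
       [  0.        ,   0.        ,   1.        ]]), 'T_tool_cam': array([[-2.03224620e-04, -9.62459822e-01, -2.71424114e-01,
         7.54680296e-02],
       [ 9.99999898e-01, -8.58530947e-05, -4.44302620e-04,
        -6.98426194e-04],
       [ 4.04320821e-04, -2.71424176e-01,  9.62459741e-01,
        -1.55609900e-01],
       [ 0.00000000e+00,  0.00000000e+00,  0.00000000e+00,
         1.00000000e+00]])}
{'t': 0.1, 'joint_pos': array([-1.38606502e+00,  3.59412862e-01,  1.51131500e+00,  5.56278526e-06,
        1.27250750e+00, -1.15125747e-01]), 'qd': array([ 0.00153895, -0.00230399, -0.00097461,  0.00131101, -0.00074886,
        0.001196  ]), 'joint_efforts': array([-8.70209078e-04, -5.16359782e+01, -2.71408653e+01,  6.75625470e-02,
        2.75411439e-02, -2.62771027e-05]), 'tcp_pos': array([ 0.17709753, -0.57263156,  0.22990913]), 'tcp_rot': array([-3.10472641e+00, -4.69003923e-01,  8.13978701e-05]), 'ft_force': array([ 0.03891977, -0.13856688, -0.46871797]), 'moment': array([ 0.01741955,  0.00888651, -0.02698438]), 'finger_force': 0.0, 'gripper_width': 1.0036135865599625}
```

View pics/scene0.png

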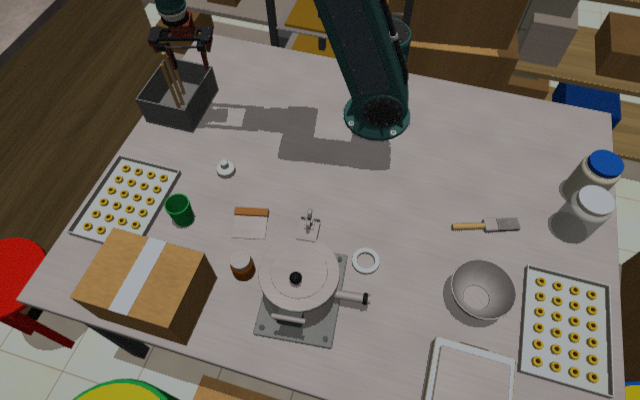

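View pics/top0.png

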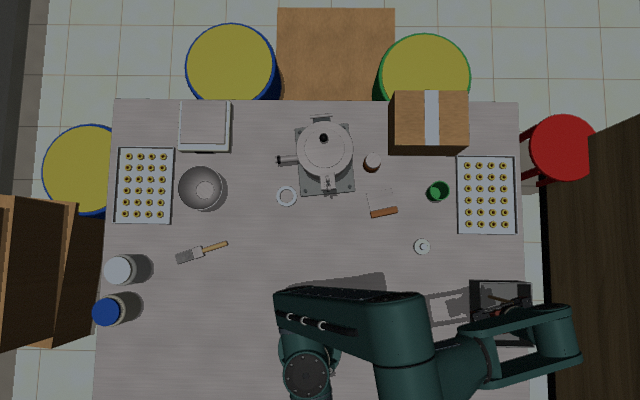

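The scene view shows the press at about (300,270), with the nut near (309,218). The top view shows the knob at (323,139) and the nut near (327,183), with the scraper at (382,205), the ring at (287,196) and the jar at (372,162). I'll enlarge both around the nut.

Run:
```python
import cv2, numpy as np
s=cv2.imread("pics/scene0.png")[195:255,270:345]; t=cv2.imread("pics/top0.png")[120:215,270:360]
a=cv2.resize(s,None,fx=6,fy=6,interpolation=cv2.INTER_CUBIC); b=cv2.resize(t,None,fx=6,fy=6,interpolation=cv2.INTER_CUBIC)[210:570,190:520]
cv2.imwrite("pics/c1.png",np.hstack([a,b]))
```

```text
(no output)
```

View pics/c1.png

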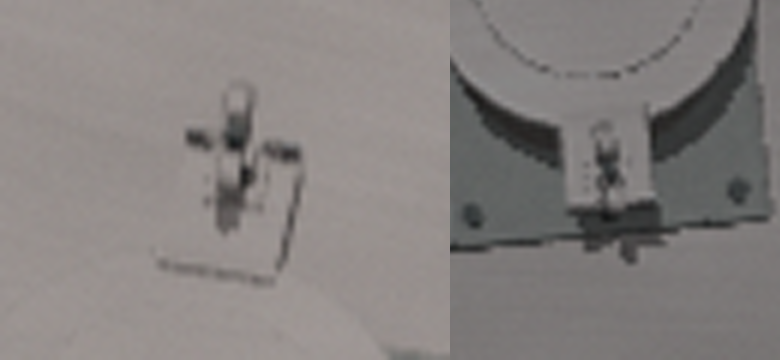

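The crop shows the wings lying roughly along the press's front–back line. The wing middle is near top pixel (327.5,181) and scene pixel (309,220).

```bash
cat > h.py <<'E'
from cell import r
import numpy as np, cv2
from scipy.spatial.transform import Rotation as R
def cam(n):
    c=r.get_calibration(n)
    if n=="wrist":
        s=r.state(); T=np.eye(4); T[:3,:3]=R.from_rotvec(s["tcp_rot"]).as_matrix(); T[:3,3]=s["tcp_pos"]
        T=T@c["T_tool_cam"]; return c["K"],T[:3,3],T[:3,:3]
    return c["K"],c["xyz"],R.from_rotvec(c["attitude"]).as_matrix()
def at(n,uv,z,C=None):
    K,p,A=C or cam(n); d=A@np.linalg.inv(K)@np.array([*uv,1.]); return p+d*(z-p[2])/d[2]
def pix(n,X,C=None):
    K,p,A=C or cam(n); q=K@(A.T@(np.array(X)-p)); return q[:2]/q[2]
def rel(xyz,Rm):  # desired world pose -> shift cm, rotvec in tool
    s=r.state(); A=R.from_rotvec(s["tcp_rot"])
    print("shift cm",np.round(A.inv().apply(np.array(xyz)-s["tcp_pos"])*100,2),"rot",np.round((A.inv()*Rm).as_rotvec(),3))
E
python3 - <<'E'
from h import *
n=at("top",(327.5,181),.206); k=at("top",(323.3,139),.205)
print(n,at("scene",(309,220),.206),k,at("scene",(295,279),.205))
d=n-k; print(np.hypot(*d[:2]),np.degrees(np.arctan2(d[1],d[0])))
A=R.from_rotvec(r.state()["tcp_rot"]).as_matrix(); print(A.round(2))
E
```

```text
[ 0.59068995 -0.05812223  0.206     ] [ 0.58898271 -0.05581291  0.206     ] [ 0.73535331 -0.04198202  0.205     ] [ 0.74885955 -0.03918184  0.205     ]
0.14556096198509616 -173.63379099555854
[[ 0.96  0.3  -0.  ]
 [ 0.3  -0.96  0.  ]
 [ 0.   -0.   -1.  ]]
```

Run:
```python
from h import *
rel([.590,-.057,.30], R.from_euler("ZX",[6,180],degrees=True))
```

```text
shift cm [ 54.68 -37.08  -6.94] rot [-0.002 -0.     0.195]
```

>>> carry_out --fingers '[8.7,8.7,8.7,8.7,8.7,8.7,8.7,8.7,8.7,8.7,8.7,8.7]' --xyz '[[2,-1,-7],[7,-4,-7],[12,-8,-7],[17,-11.5,-7],[22,-15,-7],[27,-18.5,-7],[32,-22,-7],[37,-25.5,-7],[42,-29,-7],[47,-32,-7],[52,-35,-7],[54.7,-37.1,-6.9]]' --angular '[[0,0,0],[0,0,0],[0,0,0.05],[0,0,0.1],[0,0,0.15],[0,0,0.195],[0,0,0.195],[0,0,0.195],[0,0,0.195],[0,0,0.195],[0,0,0.195],[0,0,0.195]]'

```text
t: 1.6
tcp_pos: [0.5916, -0.0548, 0.2991]
tcp_rot: [-3.137, -0.167, 0.0]
ft_force: [0.5, -0.8, 0.1]
gripper_width: 0.99
finger_force: 0.0
```

Run:
```python
from h import *
s=r.state(); print(s["tcp_pos"],s["joint_pos"],s["ft_force"])
C=cam("wrist"); np.save("C1.npy",np.array([*C],dtype=object),allow_pickle=True)
im=r.read_camera("wrist")[:,:,::-1]; cv2.imwrite("pics/w1.png",im)
print(pix("wrist",[.59,-.057,.206],C))
c=cv2.resize(im[100:300,220:420],None,fx=3,fy=3,interpolation=cv2.INTER_CUBIC); cv2.imwrite("pics/w1c.png",c)
```

```text
[ 0.59162061 -0.05483278  0.29909633] [-2.08966707e-01  2.97931720e-01  1.42894504e+00  5.18612721e-04
  1.41511010e+00  1.25508918e+00] [ 0.48403645 -0.83391293  0.11133844]Traceback (most recent call last):
  File "<stdin>", line 3, in <module>
ValueError: could not broadcast input array from shape (3,3) into shape (3,)
```

Run:
```python
from h import *
s=r.state(); print(s["tcp_pos"],s["joint_pos"])
C=cam("wrist")
im=r.read_camera("wrist")[:,:,::-1]; cv2.imwrite("pics/w1.png",im)
print(pix("wrist",[.59,-.057,.206],C))
c=cv2.resize(im[100:300,220:420],None,fx=3,fy=3,interpolation=cv2.INTER_CUBIC); cv2.imwrite("pics/w1c.png",c)
```

```text
[ 0.59162061 -0.05483278  0.29909633] [-2.08966707e-01  2.97931720e-01  1.42894504e+00  5.18612721e-04
  1.41511010e+00  1.25508918e+00]
[329.70362529 212.59218823]
```

View pics/w1c.png

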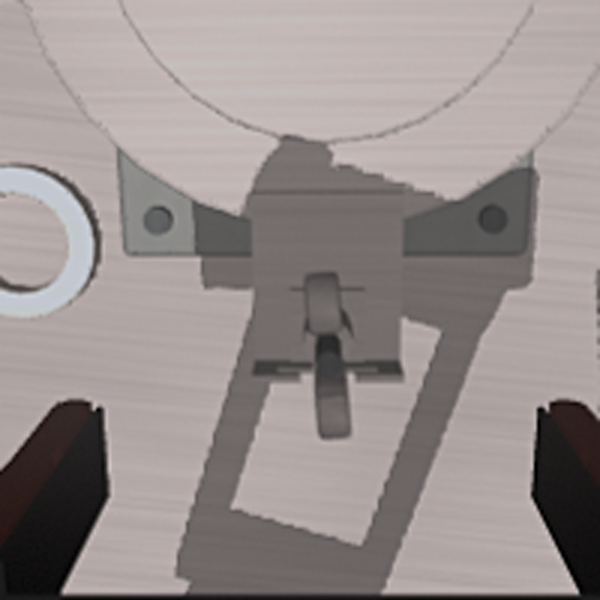

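The view is sharp. The lug spans x 251–402 (crop, ×3) and its edges are square with the image, so the press yaw is about 6°. The wings run from (323,273) at the rear to (335,437) at the front, slightly turned from the slot. The keeper is at y≈370.

Run:
```python
from h import *
C=cam("wrist"); f=lambda u,v,z: at("wrist",(220+u/3,100+v/3),z,C)
L0,L1,R0,R1=f(252,200,.17),f(251,360,.17),f(403,200,.17),f(403,360,.17)
print("lug",L1,R1,np.linalg.norm(L1-R1))
for a,b in ((L0,L1),(R0,R1),(R1,L1)): print(np.degrees(np.arctan2(*(a-b)[1::-1])))
fr=f(335.5,437,.2165)
for z in (.1915,.2165):
    re=f(323,273,z); print("rear",re,"span",np.linalg.norm((re-fr)[:2]))
print("front",fr)
# side edges of wings tops
print("dir rear top edge", f(308,280,.2165),f(339,280,.2165),f(319,430,.2165),f(351,430,.2165))
for Y in (5,6,7):
    y=np.radians(Y); m=(L1+R1)/2; e=np.array([np.cos(y),np.sin(y)]); n=np.array([-e[1],e[0]])
    print(Y,"lug mid lateral",m[:2]@n, "front", f(327,378,.17)[:2]@e, "tip wings lat",fr[:2]@n)
```

```text
lug [ 0.56977823 -0.02956694  0.17      ] [ 0.57547941 -0.08184091  0.17      ] 0.05258394628588814
4.606299542131216
7.6604826907345105
-83.775723681539
rear [ 0.60801826 -0.05043008  0.1915    ] span 0.044331914895798775
rear [ 0.61369588 -0.04978053  0.2165    ] span 0.050031161780713734
front [ 0.56450035 -0.05888644  0.2165    ]
dir rear top edge [ 0.611228   -0.04579448  0.2165    ] [ 0.61217291 -0.05448554  0.2165    ] [ 0.56619666 -0.05377564  0.2165    ] [ 0.56722726 -0.06319803  0.2165    ]
5 lug mid lateral -0.10539984494963278 front 0.558995151430278 tip wings lat -0.10786181149203025
6 lug mid lateral -0.11525478370229707 front 0.5570677681344067 tip wings lat -0.11757021294988258
7 lug mid lateral -0.12507461473134746 front 0.5549706965999252 tip wings lat -0.12724280138194213
```

Run:
```python
from h import *
rel([.587,-.055,.1985], R.from_euler("ZX",[10.6,180],degrees=True))
```

```text
shift cm [-0.65  0.25 10.03] rot [-0.003 -0.001 -0.077]
```

>>> carry_out --fingers '[6,6,6,6,6,5,5]' --xyz '[[-0.65,0.25,2],[-0.65,0.25,5],[-0.65,0.25,7.5],[-0.65,0.25,9],[-0.65,0.25,10],[-0.65,0.25,10],[-0.65,0.25,10]]' --angular '[[0,0,-0.077],[0,0,-0.077],[0,0,-0.077],[0,0,-0.077],[0,0,-0.077],[0,0,-0.077],[0,0,-0.077]]'

```text
t: 2.52
tcp_pos: [0.5846, -0.0605, 0.2005]
tcp_rot: [3.128, 0.285, 0.002]
ft_force: [0.3, -0.3, 0.4]
gripper_width: 0.573
finger_force: 0.0
```

Run:
```python
from h import *
rel([.587,-.055,.1985], R.from_euler("ZX",[10.6,180],degrees=True))
C=cam("wrist"); im=r.read_camera("wrist")[:,:,::-1]
print(pix("wrist",[.587,-.055,.2165],C))
cv2.imwrite("pics/w2.png",cv2.resize(im[200:400,200:460],None,fx=3,fy=3,interpolation=cv2.INTER_CUBIC))
```

```text
shift cm [ 0.33 -0.5   0.2 ] rot [ 0.    -0.001 -0.003]
[318.58860153 264.15128235]
```

View pics/w2.png

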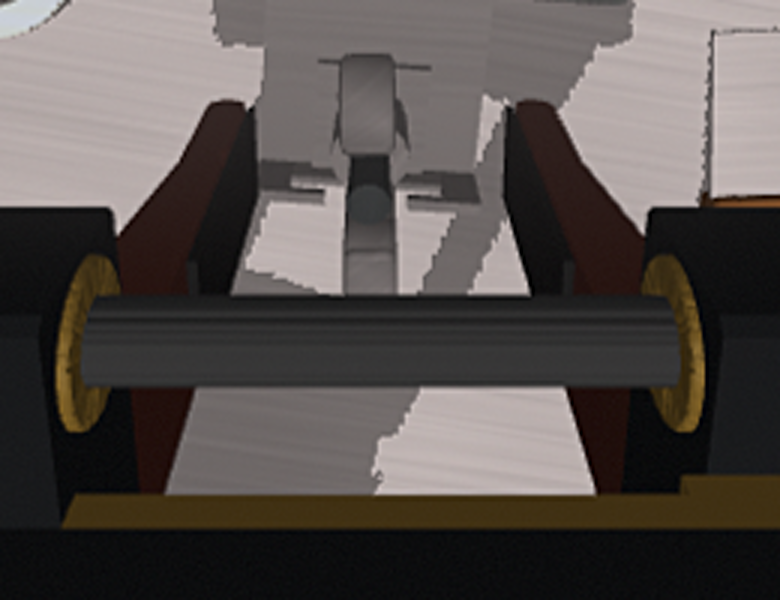

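The fingers straddle the wings. The bolt tip is at crop (370,200), i.e. pixel (323.3,266.7). The wings are about 3.5 px left of the finger midline and parallel to the pads.

Run:
```python
from h import *
p=at("wrist",(323.3,266.7),.214); print(p)
rel([p[0],p[1],.1985], R.from_euler("ZX",[10.6,180],degrees=True))
```

```text
[ 0.58468811 -0.05795774  0.214     ]
shift cm [ 0.05 -0.25  0.21] rot [ 0.001 -0.002 -0.003]
```

>>> carry_out --fingers '[5,3,1,0.5,0.5,0.5,0.5,0.5]' --xyz '[[0.05,-0.2,0.15],[0.05,-0.2,0.15],[0.05,-0.2,0.15],[0.05,-0.2,0.15],[0.05,-0.2,0.15],[0.05,-0.2,0.15],[0.05,-0.2,0.15],[0.05,-0.2,0.15]]' --angular '[[0,0,0],[0,0,0],[0,0,0],[0,0,0],[0,0,0],[0,0,0],[0,0,0],[0,0,0]]' --newtons 6

```text
t: 3.58
tcp_pos: [0.5842, -0.0584, 0.1982]
tcp_rot: [3.129, 0.285, -0.0]
ft_force: [0.2, -0.3, 0.4]
gripper_width: 0.173
finger_force: 6.0
```

```bash
cat > st.py <<'E'
from h import *
s=r.state(); A=R.from_rotvec(s["tcp_rot"]); m=A.as_matrix()
print("t",s["t"],"tcp",s["tcp_pos"].round(4),"yaw",np.degrees(np.arctan2(m[1,0],m[0,0])).round(2),"zax",m[:,2].round(4),"Ftool",A.inv().apply(s["ft_force"]).round(2),"Fw",s["ft_force"].round(2),"M",A.inv().apply(s["moment"]).round(3),"g",round(s["gripper_width"],3),s["finger_force"],"j",s["joint_pos"].round(3))
E
python3 st.py
```

```text
t 3.575 tcp [ 0.5842 -0.0584  0.1982] yaw 10.42 zax [-0. -0. -1.] Ftool [ 0.19  0.33 -0.38] Fw [ 0.24 -0.29  0.38] M [-0.137 -0.087  0.015] g 0.173 5.999988242983818 j [-0.217  0.371  1.578 -0.     1.192  1.172]
```

>>> carry_out --fingers '[0.5,0.5,0.5,0.5]' --xyz '[[0,0,0],[0,0,0],[0,0,0],[0,0,0]]' --angular '[[0,0,0],[0,0,0],[0,0,0],[0,0,0]]' --newtons 25

```text
t: 4.08
tcp_pos: [0.5841, -0.0584, 0.1982]
tcp_rot: [-3.129, -0.285, -0.0]
ft_force: [1.2, -2.0, -0.2]
gripper_width: 0.166
finger_force: 25.0
```

```bash
python3 st.py
python3 - <<'E'
from h import *
im=r.read_camera("wrist")[:,:,::-1]
cv2.imwrite("pics/w3.png",cv2.resize(im[200:310,230:420],None,fx=4,fy=4,interpolation=cv2.INTER_CUBIC))
E
```

```text
t 4.075 tcp [ 0.5841 -0.0584  0.1982] yaw 10.42 zax [ 0.  0. -1.] Ftool [0.83 2.23 0.16] Fw [ 1.22 -2.05 -0.16] M [-0.218 -0.014 -0.016] g 0.166 25.00002086162567 j [-0.217  0.371  1.578  0.     1.192  1.172]
```

View pics/w3.png

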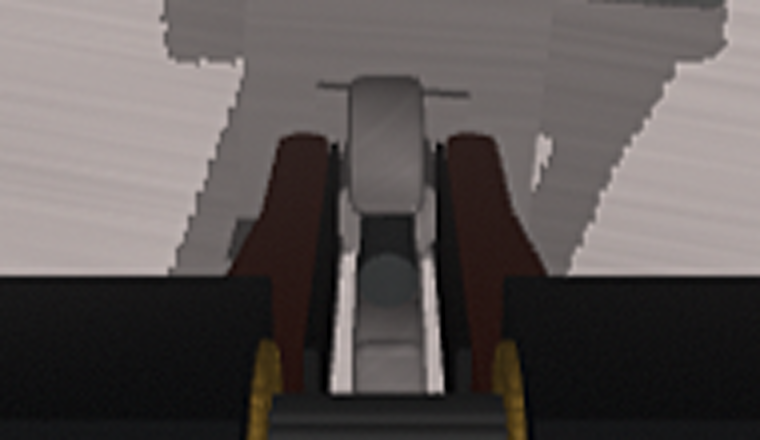

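The pads touch the hub below the wings: light shows on both sides of the wings, and the opening is 14.6 mm. I'll open, rise 7 mm and grip again.

>>> carry_out --fingers '[3,3,3,3,0.5,0.5,0.5,0.5,0.5]' --xyz '[[0,0,0],[0,0,0],[0,0,-0.4],[0,0,-0.7],[0,0,-0.7],[0,0,-0.7],[0,0,-0.7],[0,0,-0.7],[0,0,-0.7]]' --angular '[[0,0,0],[0,0,0],[0,0,0],[0,0,0],[0,0,0],[0,0,0],[0,0,0],[0,0,0],[0,0,0]]' --newtons 25

```text
t: 5.25
tcp_pos: [0.5841, -0.0584, 0.2051]
tcp_rot: [3.129, 0.285, -0.0]
ft_force: [-0.2, -0.9, 0.5]
gripper_width: 0.105
finger_force: 25.0
```

```bash
python3 st.py
```

```text
t 5.25 tcp [ 0.5841 -0.0584  0.2051] yaw 10.42 zax [-1.e-04 -0.e+00 -1.e+00] Ftool [-0.36  0.84 -0.53] Fw [-0.2  -0.89  0.53] M [-0.181  0.014 -0.204] g 0.105 24.999905973672867 j [-0.217  0.364  1.57  -0.     1.207  1.172]
```

>>> carry_out --fingers '[0.5,0.5,0.5,0.5,0.5,0.5]' --xyz '[[0,0,-0.03],[0,0,-0.06],[0,0,-0.09],[0,0,-0.115],[0,0,-0.115],[0,0,-0.115]]' --angular '[[0,0,-0.15],[0,0,-0.3],[0,0,-0.45],[0,0,-0.6],[0,0,-0.6],[0,0,-0.6]]'

```text
t: 6.0
tcp_pos: [0.5841, -0.0583, 0.2063]
tcp_rot: [-2.906, -1.193, 0.0]
ft_force: [-0.4, -0.7, 0.1]
gripper_width: 0.112
finger_force: 25.0
```

```bash
python3 st.py
```

```text
t 6.0 tcp [ 0.5841 -0.0583  0.2063] yaw 44.64 zax [-1.e-04  1.e-04 -1.e+00] Ftool [-0.77  0.27 -0.14] Fw [-0.36 -0.74  0.14] M [-0.051 -0.097 -0.108] g 0.112 25.00013194978237 j [-0.217  0.363  1.569  0.     1.21   0.574]
```

```bash
cat > plan.py <<'E'
# plan.py  phi0,th0  phi1,th1 ... (deg, rad of unscrewing): rows relative to first, tool axes
import sys, numpy as np
from scipy.spatial.transform import Rotation as R
Y0=10.42; PY=6.2; P0=np.array([.5841,-.0583,.2051]); EYE=np.array([.5843,-.0581,.080])
def pose(phi,th):
    q=R.from_euler("Z",PY,degrees=True); T=q*R.from_euler("Y",-phi,degrees=True)*q.inv()
    p=P0+[0,0,.00191*th]; return T.apply(p-EYE)+EYE, T*R.from_euler("ZX",[Y0+np.degrees(th),180],degrees=True)
a=[tuple(map(float,s.split(","))) for s in sys.argv[1:]]
p0,r0=pose(*a[0])
X=[];W=[]
for x in a[1:]:
    p,q=pose(*x); X.append((r0.inv().apply(p-p0)*100).round(3).tolist()); W.append((r0.inv()*q).as_rotvec().round(4).tolist())
print("xyz",X); print("ang",W)
E
python3 plan.py 0,0.6 0,0.8 0.4,0.8 0.8,0.8 1.2,0.8 1.6,0.8
```

```text
xyz [[0.0, 0.0, -0.038], [-0.069, -0.055, -0.038], [-0.138, -0.11, -0.037], [-0.207, -0.165, -0.035], [-0.276, -0.221, -0.033]]
ang [[-0.0, 0.0, -0.2], [-0.0049, 0.005, -0.2], [-0.0098, 0.01, -0.2], [-0.0147, 0.015, -0.2], [-0.0195, 0.02, -0.2]]
```

>>> carry_out --fingers '[0.5,0.5,0.5,0.5,0.5,0.5,0.5]' --xyz '[[0,0,-0.02],[0,0,-0.04],[0,0,-0.04],[-0.07,-0.055,-0.04],[-0.14,-0.11,-0.04],[-0.2,-0.16,-0.035],[-0.2,-0.16,-0.035]]' --angular '[[0,0,-0.1],[0,0,-0.2],[0,0,-0.2],[-0.005,0.005,-0.2],[-0.01,0.01,-0.2],[-0.0145,0.015,-0.2],[-0.0145,0.015,-0.2]]'

```text
t: 6.88
tcp_pos: [0.582, -0.0585, 0.2067]
tcp_rot: [2.764, 1.476, 0.032]
ft_force: [3.0, 0.1, -2.7]
gripper_width: 0.112
finger_force: 25.0
```

```bash
python3 st.py; python3 plan.py 1.2,0.8 0,0.8 0,1.1 0.4,1.1 0.8,1.1 1.2,1.1; python3 plan.py 1.2,0.8 1.6,0.8 2,.8
```

```text
t 6.875 tcp [ 0.582  -0.0585  0.2067] yaw 56.23 zax [ 0.0219  0.0026 -0.9998] Ftool [1.68 2.41 2.75] Fw [ 2.99  0.06 -2.69] M [-0.38   0.283 -0.027] g 0.112 24.999636858701706 j [-0.223  0.348  1.591  0.008  1.181  0.364]
xyz [[0.17, 0.203, 0.002], [0.171, 0.204, -0.055], [0.114, 0.136, -0.056], [0.057, 0.068, -0.057], [-0.0, 0.0, -0.057]]
ang [[0.0161, -0.0134, -0.0], [0.018, -0.0109, -0.3], [0.012, -0.0073, -0.3], [0.006, -0.0036, -0.3], [0.0, 0.0, -0.3]]
xyz [[-0.057, -0.068, 0.0], [-0.114, -0.136, 0.002]]
ang [[-0.0054, 0.0045, -0.0], [-0.0107, 0.009, 0.0]]
```

>>> carry_out --fingers '[0.5,0.5,0.5]' --xyz '[[-0.057,-0.068,0],[-0.115,-0.135,0],[-0.115,-0.135,0]]' --angular '[[-0.0054,0.0045,0],[-0.0107,0.009,0],[-0.0107,0.009,0]]'

```text
t: 7.25
tcp_pos: [0.5812, -0.0587, 0.2068]
tcp_rot: [2.758, 1.474, 0.055]
ft_force: [7.2, 1.2, -4.7]
gripper_width: 0.108
finger_force: 25.0
```

```bash
python3 st.py; python3 plan.py 2,0.8 0.5,1.1 1,1.1 1.5,1.1 2,1.1; python3 plan.py 2,0.8 2.5,0.8 3,.8
```

```text
t 7.25 tcp [ 0.5812 -0.0587  0.2068] yaw 56.26 zax [ 0.0378  0.0043 -0.9993] Ftool [4.89 5.22 4.93] Fw [ 7.23  1.18 -4.66] M [-0.722  0.651  0.034] g 0.108 24.99920591711998 j [-0.227  0.339  1.605  0.014  1.161  0.357]
xyz [[0.214, 0.255, -0.054], [0.143, 0.17, -0.056], [0.071, 0.085, -0.057], [-0.0, -0.0, -0.057]]
ang [[0.0224, -0.0137, -0.3], [0.015, -0.0091, -0.3], [0.0075, -0.0046, -0.3], [-0.0, 0.0, -0.3]]
xyz [[-0.071, -0.085, 0.001], [-0.142, -0.169, 0.002]]
ang [[-0.0067, 0.0056, 0.0], [-0.0134, 0.0112, 0.0]]
```

Force rises to 7 N, so the washer is blocked. I'll back off, unscrew another 0.4 rad and feel again.

```bash
python3 plan.py 2,0.8 1,.8 0,.8 0,1 0,1.2 .5,1.2 1,1.2 1.6,1.2; python3 plan.py 1.6,1.2 0.8,1.2 0,1.2 0,1.4 0,1.6 .5,1.6 1,1.6 1.6,1.6
```

```text
xyz [[0.142, 0.169, 0.002], [0.284, 0.339, 0.007], [0.285, 0.34, -0.031], [0.285, 0.341, -0.069], [0.214, 0.256, -0.073], [0.143, 0.17, -0.075], [0.057, 0.068, -0.076]]
ang [[0.0134, -0.0112, -0.0], [0.0268, -0.0224, -0.0], [0.0289, -0.0197, -0.2], [0.0309, -0.0168, -0.4], [0.0232, -0.0126, -0.4], [0.0154, -0.0084, -0.4], [0.0062, -0.0034, -0.4]]
xyz [[0.052, 0.17, 0.001], [0.104, 0.34, 0.004], [0.104, 0.341, -0.034], [0.105, 0.342, -0.072], [0.072, 0.235, -0.074], [0.039, 0.128, -0.076], [-0.0, -0.0, -0.076]]
ang [[0.0134, -0.0041, -0.0], [0.0267, -0.0082, -0.0], [0.0274, -0.0055, -0.2], [0.028, -0.0027, -0.4], [0.0192, -0.0019, -0.4], [0.0105, -0.001, -0.4], [0.0, 0.0, -0.4]]
```

>>> carry_out --fingers '[0.5,0.5,0.5,0.5,0.5,0.5,0.5,0.5,0.5,0.5]' --xyz '[[0.142,0.169,0],[0.284,0.339,0.005],[0.285,0.34,-0.02],[0.285,0.34,-0.045],[0.285,0.34,-0.07],[0.285,0.34,-0.07],[0.214,0.256,-0.073],[0.143,0.17,-0.075],[0.057,0.068,-0.076],[0.057,0.068,-0.076]]' --angular '[[0.0134,-0.0112,0],[0.0268,-0.0224,0],[0.028,-0.021,-0.13],[0.0295,-0.019,-0.26],[0.031,-0.017,-0.4],[0.031,-0.017,-0.4],[0.0232,-0.0126,-0.4],[0.0154,-0.0084,-0.4],[0.0062,-0.0034,-0.4],[0.0062,-0.0034,-0.4]]'

```text
t: 8.5
tcp_pos: [0.5813, -0.0586, 0.2075]
tcp_rot: [2.409, 1.991, 0.039]
ft_force: [5.2, 1.1, -3.1]
gripper_width: 0.111
finger_force: 25.0
```

```bash
python3 st.py
```

```text
t 8.5 tcp [ 0.5813 -0.0586  0.2075] yaw 79.14 zax [ 0.0297  0.0035 -0.9996] Ftool [1.99 4.86 3.29] Fw [ 5.24  1.05 -3.14] M [-0.729  0.315 -0.117] g 0.111 24.99936707317829 j [-0.225  0.343  1.598  0.011  1.173 -0.039]
```

>>> carry_out --fingers '[0.5,0.5,0.5,0.5,0.5,0.5,0.5,0.5,0.5,0.5]' --xyz '[[0.052,0.17,0],[0.104,0.34,0.004],[0.104,0.34,-0.02],[0.104,0.34,-0.045],[0.105,0.342,-0.072],[0.105,0.342,-0.072],[0.072,0.235,-0.074],[0.039,0.128,-0.076],[0,0,-0.076],[0,0,-0.076]]' --angular '[[0.0134,-0.0041,0],[0.0267,-0.0082,0],[0.027,-0.006,-0.13],[0.0275,-0.0045,-0.26],[0.028,-0.0027,-0.4],[0.028,-0.0027,-0.4],[0.0192,-0.0019,-0.4],[0.0105,-0.001,-0.4],[0,0,-0.4],[0,0,-0.4]]'

```text
t: 9.75
tcp_pos: [0.5812, -0.0586, 0.2083]
tcp_rot: [1.963, 2.426, 0.033]
ft_force: [4.1, 1.9, -2.5]
gripper_width: 0.11
finger_force: 25.0
```

```bash
python3 st.py;  python3 plan.py 1.6,1.6 0.8,1.6 0,1.6 0,1.8 0,2.0 .5,2.0 1,2.0 1.6,2.0;python3 plan.py 1.6,1.6 2,1.6 2.5,1.6 3,1.6
```

```text
t 9.75 tcp [ 0.5812 -0.0586  0.2083] yaw 102.05 zax [ 0.0293  0.0034 -0.9996] Ftool [1.03 4.29 2.63] Fw [ 4.06  1.92 -2.5 ] M [-0.759  0.109 -0.055] g 0.11 24.99934919178486 j [-0.225  0.342  1.597  0.011  1.175 -0.44 ]
xyz [[-0.018, 0.178, 0.001], [-0.037, 0.356, 0.004], [-0.037, 0.357, -0.034], [-0.037, 0.358, -0.072], [-0.025, 0.246, -0.074], [-0.014, 0.134, -0.076], [-0.0, 0.0, -0.076]]
ang [[0.0139, 0.0014, 0.0], [0.0278, 0.0029, 0.0], [0.0274, 0.0056, -0.2], [0.0268, 0.0084, -0.4], [0.0184, 0.0058, -0.4], [0.0101, 0.0031, -0.4], [0.0, 0.0, -0.4]]
xyz [[0.009, -0.089, 0.0], [0.021, -0.2, 0.002], [0.032, -0.311, 0.004]]
ang [[-0.0069, -0.0007, -0.0], [-0.0156, -0.0016, 0.0], [-0.0243, -0.0025, 0.0]]
```

>>> carry_out --fingers '[0.5,0.5,0.5]' --xyz '[[0.006,-0.06,0],[0.013,-0.13,0.001],[0.013,-0.13,0.001]]' --angular '[[-0.0045,-0.0005,0],[-0.0104,-0.001,0],[-0.0104,-0.001,0]]'

```text
t: 10.12
tcp_pos: [0.5807, -0.0587, 0.2083]
tcp_rot: [1.957, 2.42, 0.046]
ft_force: [5.7, 2.6, -4.4]
gripper_width: 0.11
finger_force: 25.0
```

```bash
python3 st.py;  python3 plan.py 2.2,1.6 1.1,1.6 0,1.6 0,1.8 0,2.0 .5,2.0 1,2.0 1.6,2.0 2.2,2.0;python3 plan.py 2.2,1.6 3,1.6 4,1.6
```

```text
t 10.125 tcp [ 0.5807 -0.0587  0.2083] yaw 102.07 zax [ 0.0408  0.0047 -0.9992] Ftool [1.34 5.93 4.62] Fw [ 5.71  2.57 -4.38] M [-1.105  0.174 -0.134] g 0.11 24.999060407280922 j [-0.228  0.336  1.607  0.015  1.16  -0.444]
xyz [[-0.025, 0.245, 0.002], [-0.051, 0.489, 0.009], [-0.051, 0.491, -0.03], [-0.051, 0.492, -0.068], [-0.039, 0.38, -0.071], [-0.028, 0.269, -0.074], [-0.014, 0.134, -0.076], [0.0, -0.0, -0.076]]
ang [[0.0191, 0.002, 0.0], [0.0382, 0.0039, 0.0], [0.0377, 0.0077, -0.2], [0.0369, 0.0115, -0.4], [0.0285, 0.0089, -0.4], [0.0201, 0.0063, -0.4], [0.0101, 0.0031, -0.4], [-0.0, 0.0, -0.4]]
xyz [[0.018, -0.178, 0.002], [0.041, -0.4, 0.007]]
ang [[-0.0139, -0.0014, 0.0], [-0.0312, -0.0032, -0.0]]
```

>>> carry_out --fingers '[0.5,0.5,0.5,0.5,0.5,0.5,0.5,0.5,0.5,0.5,0.5]' --xyz '[[-0.025,0.245,0.002],[-0.051,0.489,0.009],[-0.051,0.49,-0.017],[-0.051,0.491,-0.043],[-0.051,0.492,-0.068],[-0.051,0.492,-0.068],[-0.039,0.38,-0.071],[-0.028,0.269,-0.074],[-0.014,0.134,-0.076],[0,0,-0.076],[0,0,-0.076]]' --angular '[[0.0191,0.002,0],[0.0382,0.0039,0],[0.038,0.0065,-0.13],[0.0375,0.009,-0.26],[0.037,0.0115,-0.4],[0.037,0.0115,-0.4],[0.0285,0.0089,-0.4],[0.02,0.0063,-0.4],[0.01,0.0031,-0.4],[0,0,-0.4],[0,0,-0.4]]'

```text
t: 11.5
tcp_pos: [0.5804, -0.0588, 0.209]
tcp_rot: [1.435, 2.756, 0.036]
ft_force: [5.5, 1.9, -3.4]
gripper_width: 0.109
finger_force: 25.0
```

```bash
python3 st.py;  python3 plan.py 2.2,2 1.1,2 0,2 0,2.2 0,2.4 .5,2.4 1,2.4 1.6,2.4 2.2,2.4;python3 plan.py 2.2,2 3,2 4,2
```

```text
t 11.5 tcp [ 0.5804 -0.0588  0.209 ] yaw 124.95 zax [ 0.0412  0.0047 -0.9991] Ftool [-1.55  5.51  3.6 ] Fw [ 5.55  1.9  -3.36] M [-0.936 -0.244 -0.121] g 0.109 24.999130815267563 j [-0.228  0.335  1.607  0.015  1.161 -0.844]
xyz [[-0.119, 0.217, 0.002], [-0.239, 0.434, 0.009], [-0.239, 0.435, -0.03], [-0.24, 0.436, -0.068], [-0.185, 0.337, -0.071], [-0.131, 0.238, -0.074], [-0.065, 0.119, -0.076], [-0.0, 0.0, -0.076]]
ang [[0.0168, 0.0093, 0.0], [0.0336, 0.0185, 0.0], [0.0317, 0.0218, -0.2], [0.0295, 0.025, -0.4], [0.0228, 0.0193, -0.4], [0.0161, 0.0136, -0.4], [0.008, 0.0068, -0.4], [-0.0, 0.0, -0.4]]
xyz [[0.087, -0.158, 0.002], [0.195, -0.355, 0.007]]
ang [[-0.0122, -0.0067, -0.0], [-0.0275, -0.0151, -0.0]]
```

>>> carry_out --fingers '[0.5,0.5,0.5,0.5,0.5,0.5,0.5,0.5,0.5,0.5,0.5]' --xyz '[[-0.119,0.217,0.002],[-0.239,0.434,0.009],[-0.239,0.435,-0.017],[-0.24,0.435,-0.043],[-0.24,0.436,-0.068],[-0.24,0.436,-0.068],[-0.185,0.337,-0.071],[-0.131,0.238,-0.074],[-0.065,0.119,-0.076],[0,0,-0.076],[0,0,-0.076]]' --angular '[[0.0168,0.0093,0],[0.0336,0.0185,0],[0.0323,0.021,-0.13],[0.031,0.023,-0.26],[0.0295,0.025,-0.4],[0.0295,0.025,-0.4],[0.0228,0.0193,-0.4],[0.016,0.0136,-0.4],[0.008,0.0068,-0.4],[0,0,-0.4],[0,0,-0.4]]'

```text
t: 12.88
tcp_pos: [0.5802, -0.0588, 0.2098]
tcp_rot: [0.858, 2.982, 0.024]
ft_force: [4.7, 1.6, -3.6]
gripper_width: 0.111
finger_force: 25.0
```

```bash
python3 st.py;  python3 plan.py 2.2,2.4 1.1,2.4 0,2.4 0,2.6 0,2.8 .5,2.8 1,2.8 1.6,2.8 2.2,2.8;python3 plan.py 2.2,2.4 3,2.4 4,2.4
```

```text
t 12.875 tcp [ 0.5802 -0.0588  0.2098] yaw 147.87 zax [ 0.0409  0.0046 -0.9992] Ftool [-3.05  3.75  3.83] Fw [ 4.73  1.57 -3.63] M [-0.623 -0.56  -0.072] g 0.111 24.99931074678898 j [-0.228  0.334  1.606  0.015  1.163 -1.244]
xyz [[-0.195, 0.154, 0.002], [-0.391, 0.308, 0.009], [-0.392, 0.309, -0.029], [-0.393, 0.31, -0.068], [-0.304, 0.24, -0.071], [-0.214, 0.169, -0.074], [-0.107, 0.085, -0.076], [-0.0, 0.0, -0.076]]
ang [[0.0119, 0.0151, 0.0], [0.0238, 0.0301, 0.0], [0.0207, 0.0324, -0.2], [0.0174, 0.0345, -0.4], [0.0135, 0.0267, -0.4], [0.0095, 0.0188, -0.4], [0.0048, 0.0094, -0.4], [0.0, 0.0, -0.4]]
xyz [[0.142, -0.112, 0.002], [0.32, -0.252, 0.007]]
ang [[-0.0086, -0.011, -0.0], [-0.0195, -0.0247, 0.0]]
```

>>> carry_out --fingers '[0.5,0.5,0.5]' --xyz '[[0.07,-0.055,0.001],[0.14,-0.11,0.002],[0.14,-0.11,0.002]]' --angular '[[-0.0043,-0.0055,0],[-0.0086,-0.011,0],[-0.0086,-0.011,0]]'

```text
t: 13.25
tcp_pos: [0.5796, -0.0589, 0.2099]
tcp_rot: [0.854, 2.968, 0.033]
ft_force: [8.8, 2.1, -4.1]
gripper_width: 0.113
finger_force: 25.0
```

```bash
python3 st.py;  python3 plan.py 3,2.4 1.5,2.4 0,2.4 0,2.6 0,2.8 .5,2.8 1,2.8 1.6,2.8 2.2,2.8;python3 plan.py 3,2.4 4,2.4 5,2.4
```

```text
t 13.25 tcp [ 0.5796 -0.0589  0.2099] yaw 147.84 zax [ 0.0566  0.0062 -0.9984] Ftool [-6.16  6.26  4.64] Fw [ 8.8   2.06 -4.13] M [-0.938 -0.779 -0.087] g 0.113 24.99889835715294 j [-0.232  0.325  1.62   0.021  1.143 -1.251]
xyz [[-0.267, 0.21, 0.004], [-0.533, 0.42, 0.017], [-0.534, 0.422, -0.022], [-0.536, 0.423, -0.06], [-0.447, 0.352, -0.065], [-0.357, 0.282, -0.069], [-0.25, 0.197, -0.073], [-0.143, 0.113, -0.075]]
ang [[0.0162, 0.0206, 0.0], [0.0324, 0.0411, 0.0], [0.0282, 0.0442, -0.2], [0.0238, 0.047, -0.3999], [0.0198, 0.0392, -0.3999], [0.0159, 0.0314, -0.4], [0.0111, 0.022, -0.4], [0.0063, 0.0125, -0.4]]
xyz [[0.178, -0.14, 0.002], [0.355, -0.28, 0.009]]
ang [[-0.0108, -0.0137, 0.0], [-0.0216, -0.0274, -0.0]]
```

>>> carry_out --fingers '[0.5,0.5,0.5,0.5,0.5,0.5,0.5,0.5,0.5,0.5,0.5]' --xyz '[[-0.267,0.21,0.004],[-0.533,0.42,0.017],[-0.534,0.421,-0.008],[-0.535,0.422,-0.034],[-0.536,0.423,-0.06],[-0.536,0.423,-0.06],[-0.447,0.352,-0.065],[-0.357,0.282,-0.069],[-0.25,0.197,-0.073],[-0.143,0.113,-0.075],[-0.143,0.113,-0.075]]' --angular '[[0.0162,0.0206,0],[0.0324,0.0411,0],[0.03,0.043,-0.13],[0.027,0.045,-0.26],[0.0238,0.047,-0.4],[0.0238,0.047,-0.4],[0.02,0.039,-0.4],[0.016,0.0314,-0.4],[0.011,0.022,-0.4],[0.0063,0.0125,-0.4],[0.0063,0.0125,-0.4]]'

```text
t: 14.62
tcp_pos: [0.5791, -0.0589, 0.2108]
tcp_rot: [0.248, 3.094, 0.011]
ft_force: [0.1, -0.5, 1.5]
gripper_width: 0.11
finger_force: 25.0
```

```bash
python3 st.py;  python3 plan.py 2.2,2.8 1.1,2.8 0,2.8 0,3 0,3.2 .5,3.2 1,3.2 1.6,3.2 2.2,3.2;python3 plan.py 2.2,2.8 3,2.8 4,2.8
```

```text
t 14.625 tcp [ 0.5791 -0.0589  0.2108] yaw 170.82 zax [ 0.0384  0.0042 -0.9993] Ftool [-0.26 -0.47 -1.52] Fw [ 0.12 -0.51  1.52] M [-0.035 -0.133 -0.091] g 0.11 25.000243932008743 j [-0.228  0.332  1.606  0.014  1.167 -1.644]
xyz [[-0.241, 0.066, 0.002], [-0.483, 0.133, 0.009], [-0.484, 0.133, -0.029], [-0.486, 0.133, -0.068], [-0.375, 0.103, -0.071], [-0.265, 0.073, -0.074], [-0.133, 0.036, -0.076], [0.0, -0.0, -0.076]]
ang [[0.0051, 0.0185, 0.0], [0.0102, 0.037, 0.0], [0.0064, 0.0379, -0.2], [0.0026, 0.0386, -0.4], [0.002, 0.0298, -0.4], [0.0014, 0.021, -0.4], [0.0007, 0.0105, -0.4], [0.0, 0.0, -0.4]]
xyz [[0.176, -0.048, 0.002], [0.395, -0.108, 0.007]]
ang [[-0.0037, -0.0135, 0.0], [-0.0083, -0.0303, -0.0]]
```

It is free: 0.1 N at 2.2°, with the washer just over the lips. The arc dips about 1 mm on the way out, so I'll add 0.5 rad (about 0.95 mm) to centre it in the gap, then swing slowly.

```bash
python3 plan.py 2.2,2.8 2.2,2.95 2.2,3.1 2.2,3.2 2.2,3.3 2.8,3.3 3.4,3.3 4,3.3
```

```text
xyz [[0.0, -0.0, -0.029], [-0.0, 0.0, -0.057], [0.0, -0.0, -0.076], [0.0, -0.0, -0.096], [0.133, -0.036, -0.095], [0.265, -0.073, -0.092], [0.398, -0.109, -0.088]]
ang [[0.0, 0.0, -0.15], [0.0, 0.0, -0.3], [0.0, 0.0, -0.4], [0.0, 0.0, -0.5], [-0.0002, -0.0106, -0.5], [-0.0004, -0.0212, -0.5], [-0.0006, -0.0317, -0.5]]
```

>>> carry_out --fingers '[0.5,0.5,0.5,0.5,0.5,0.5,0.5,0.5,0.5]' --xyz '[[0,0,-0.03],[0,0,-0.057],[0,0,-0.076],[0,0,-0.095],[0,0,-0.095],[0.133,-0.036,-0.095],[0.265,-0.073,-0.092],[0.4,-0.11,-0.088],[0.4,-0.11,-0.088]]' --angular '[[0,0,-0.15],[0,0,-0.3],[0,0,-0.4],[0,0,-0.5],[0,0,-0.5],[0,-0.0106,-0.5],[0,-0.021,-0.5],[0,-0.032,-0.5],[0,-0.032,-0.5]]'

```text
t: 15.75
tcp_pos: [0.5746, -0.0595, 0.2111]
tcp_rot: [-0.519, 3.028, -0.007]
ft_force: [-0.2, -0.9, 0.5]
gripper_width: 0.11
finger_force: 25.0
```

```bash
python3 st.py;  python3 plan.py 4,3.3 5,3.3 6,3.3 7,3.3 8,3.3 9,3.3; python3 plan.py 4,3.3 4,3.1 4,2.9
```

```text
t 15.75 tcp [ 0.5746 -0.0595  0.2111] yaw -160.5 zax [ 0.0693  0.007  -0.9976] Ftool [ 0.42 -0.82 -0.47] Fw [-0.16 -0.92  0.45] M [ 0.264  0.036 -0.003] g 0.11 24.999988228082657 j [-0.238  0.311  1.64   0.026  1.126 -2.159]
xyz [[0.223, 0.053, 0.002], [0.446, 0.105, 0.009], [0.669, 0.158, 0.019], [0.892, 0.211, 0.034], [1.114, 0.263, 0.052]]
ang [[0.004, -0.017, -0.0], [0.008, -0.034, -0.0], [0.012, -0.051, -0.0], [0.0161, -0.0679, -0.0], [0.0201, -0.0849, -0.0]]
xyz [[0.0, -0.0, 0.038], [0.0, -0.0, 0.076]]
ang [[-0.0, -0.0, 0.2], [-0.0, -0.0, 0.4]]
```

Free at 4°. Swinging on to 9°.

>>> carry_out --fingers '[0.5,0.5,0.5,0.5,0.5,0.5]' --xyz '[[0.223,0.053,0.002],[0.446,0.105,0.009],[0.669,0.158,0.019],[0.892,0.211,0.034],[1.114,0.263,0.052],[1.114,0.263,0.052]]' --angular '[[0.004,-0.017,0],[0.008,-0.034,0],[0.012,-0.051,0],[0.016,-0.068,0],[0.02,-0.085,0],[0.02,-0.085,0]]'

```text
t: 16.5
tcp_pos: [0.5631, -0.0607, 0.2098]
tcp_rot: [-0.505, 2.942, -0.015]
ft_force: [-1.0, -1.7, -0.1]
gripper_width: 0.109
finger_force: 25.0
```

```bash
python3 st.py;  python3 plan.py 9,3.3 11,3.3 13,3.3 15,3.3 17,3.3 19,3.3 21,3.3 24,3.3 27,3.3 30,3.3
```

```text
t 16.5 tcp [ 0.5631 -0.0607  0.2098] yaw -160.36 zax [ 0.1556  0.0166 -0.9877] Ftool [ 1.5  -1.32 -0.07] Fw [-0.97 -1.74 -0.11] M [0.302 0.211 0.033] g 0.109 24.999998062849045 j [-0.267  0.256  1.735  0.068  1.006 -2.21 ]
xyz [[0.446, 0.105, 0.009], [0.892, 0.211, 0.034], [1.337, 0.316, 0.074], [1.78, 0.421, 0.131], [2.22, 0.525, 0.203], [2.658, 0.628, 0.292], [3.309, 0.782, 0.453], [3.951, 0.934, 0.65], [4.581, 1.083, 0.881]]
ang [[0.008, -0.034, -0.0], [0.0161, -0.0679, -0.0], [0.0241, -0.1019, -0.0], [0.0321, -0.1359, -0.0], [0.0401, -0.1699, -0.0], [0.0482, -0.2038, -0.0], [0.0602, -0.2548, -0.0], [0.0723, -0.3057, -0.0], [0.0843, -0.3567, -0.0]]
```

>>> carry_out --fingers '[0.5,0.5,0.5,0.5,0.5]' --xyz '[[0.446,0.105,0.009],[0.892,0.211,0.034],[1.337,0.316,0.074],[1.78,0.421,0.131],[1.78,0.421,0.131]]' --angular '[[0.008,-0.034,0],[0.016,-0.068,0],[0.024,-0.102,0],[0.032,-0.136,0],[0.032,-0.136,0]]'

```text
t: 17.12
tcp_pos: [0.5454, -0.0626, 0.2056]
tcp_rot: [-0.481, 2.805, -0.026]
ft_force: [-0.8, -2.3, -0.0]
gripper_width: 0.111
finger_force: 25.0
```

```bash
python3 st.py;  python3 plan.py 17,3.3 20,3.3 23,3.3 26,3.3 29,3.3 32,3.3 35,3.3
```

```text
t 17.125 tcp [ 0.5454 -0.0626  0.2056] yaw -159.96 zax [ 0.2904  0.0313 -0.9564] Ftool [ 1.45 -1.91 -0.26] Fw [-0.76 -2.29 -0.03] M [ 0.301  0.296 -0.023] g 0.111 24.99983087182045 j [-0.325  0.181  1.886  0.169  0.812 -2.335]
xyz [[0.669, 0.158, 0.019], [1.337, 0.316, 0.074], [2.0, 0.473, 0.165], [2.658, 0.628, 0.292], [3.309, 0.782, 0.453], [3.951, 0.934, 0.65]]
ang [[0.012, -0.051, -0.0], [0.0241, -0.1019, 0.0], [0.0361, -0.1529, 0.0], [0.0482, -0.2038, -0.0], [0.0602, -0.2548, -0.0], [0.0723, -0.3057, 0.0]]
```

>>> carry_out --fingers '[0.5,0.5,0.5,0.5,0.5]' --xyz '[[0.669,0.158,0.019],[1.337,0.316,0.074],[2.0,0.473,0.165],[2.658,0.628,0.292],[2.658,0.628,0.292]]' --angular '[[0.012,-0.051,0],[0.024,-0.102,0],[0.036,-0.153,0],[0.048,-0.204,0],[0.048,-0.204,0]]'

```text
t: 17.75
tcp_pos: [0.5206, -0.0654, 0.1947]
tcp_rot: [-0.444, 2.598, -0.042]
ft_force: [-2.7, -1.1, 2.5]
gripper_width: 0.112
finger_force: 25.0
```

```bash
python3 st.py
```

```text
t 17.75 tcp [ 0.5206 -0.0654  0.1947] yaw -158.79 zax [ 0.4822  0.0524 -0.8745] Ftool [ 1.41 -0.49 -3.51] Fw [-2.7  -1.1   2.46] M [ 0.079  0.211 -0.039] g 0.112 25.000224262475967 j [-0.442  0.112  2.112  0.52   0.536 -2.751]
```

>>> carry_out --fingers '[3,3.5,3.5,3.5,3.5,3.5,3.5]' --xyz '[[0,0,0],[0,0,0],[0,0,-1],[0,0,-3],[0,0,-5],[0,0,-7],[0,0,-7]]' --angular '[[0,0,0],[0,0,0],[0,0,0],[0,0,0],[0,0,0],[0,0,0],[0,0,0]]'

```text
t: 18.62
tcp_pos: [0.4876, -0.0693, 0.2579]
tcp_rot: [-0.446, 2.595, -0.045]
ft_force: [0.8, 0.2, 0.3]
gripper_width: 0.394
finger_force: 0.0
```

```bash
python3 st.py
python3 - <<'E'
from h import *
e=np.array([np.cos(np.radians(6.2)),np.sin(np.radians(6.2))])
p=np.array([.5843,-.0581])-.015*e
rel([*p,.28], R.from_euler("ZX",[186.2,180],degrees=True))
E
```

```text
t 18.625 tcp [ 0.4876 -0.0693  0.2579] yaw -158.61 zax [ 0.4848  0.051  -0.8732] Ftool [-0.8  -0.11  0.16] Fw [0.77 0.16 0.25] M [-0.032  0.084  0.018] g 0.394 0.0 j [-0.498 -0.044  2.075  0.429  0.726 -2.677]
shift cm [-8.06 -1.84  2.08] rot [-0.061  0.507  0.227]
```

>>> carry_out --fingers '[3.5,2,1,0.2,0.2,0.2,0.2]' --xyz '[[-2,-0.45,0],[-3.5,-0.8,0.5],[-5,-1.2,1],[-6.5,-1.5,1.5],[-8.05,-1.85,2.1],[-8.05,-1.85,2.1],[-8.05,-1.85,2.1]]' --angular '[[-0.012,0.1,0.045],[-0.024,0.2,0.09],[-0.036,0.3,0.136],[-0.048,0.4,0.18],[-0.061,0.507,0.227],[-0.061,0.507,0.227],[-0.061,0.507,0.227]]'

```text
t: 19.5
tcp_pos: [0.5681, -0.0591, 0.2766]
tcp_rot: [0.172, -3.133, -0.004]
ft_force: [-1.2, -0.8, 0.2]
gripper_width: 0.02
finger_force: 0.0
```

```bash
python3 st.py
python3 - <<'E'
from h import *
C=cam("wrist"); im=r.read_camera("wrist")[:,:,::-1]
print(pix("wrist",[.5843-.065*.994,-.0581-.065*.108,.08+.117],C))
cv2.imwrite("pics/w4.png",im)
E
```

```text
t 19.5 tcp [ 0.5681 -0.0591  0.2766] yaw -173.7 zax [-0.0043  0.0021 -1.    ] Ftool [ 1.25 -0.64 -0.21] Fw [-1.17 -0.77  0.22] M [-0.02  -0.139 -0.014] g 0.02 0.0 j [-2.250e-01  2.810e-01  1.508e+00  1.000e-03  1.357e+00 -1.906e+00]
[323.96100995 155.58032642]
```

View pics/w4.png

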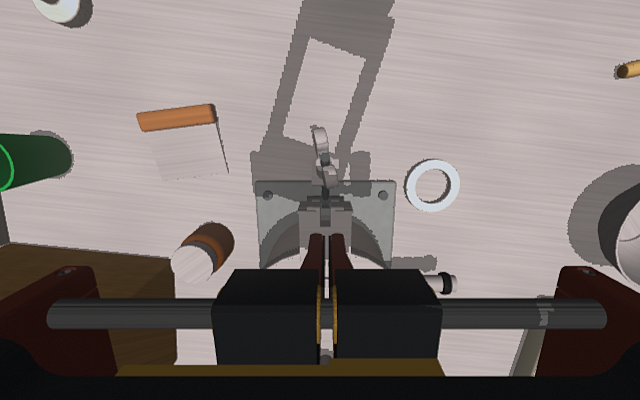

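The bolt is leaning outward at (321,150), as predicted, with the closed fingers behind it. I'll lower them and push the bolt out and down along its arc.

>>> carry_out --fingers '[0.2,0.2,0.2,0.2,0.2,0.2,0.2,0.2,0.2,0.2,0.2]' --xyz '[[0,0,3],[0,0,6],[0,0,6.85],[0.8,0,6.8],[1.7,0,6.7],[2.3,0,6.7],[2.95,0,6.9],[4,0,7.4],[4.9,0,8.1],[5.85,0,8.75],[5.85,0,8.75]]' --angular '[[0,0,0],[0,0,0],[0,0,0],[0,0,0],[0,0,0],[0,0,0],[0,0,0],[0,0,0],[0,0,0],[0,0,0],[0,0,0]]'

```text
t: 20.92
tcp_pos: [0.509, -0.0655, 0.1895]
tcp_rot: [0.17, -3.132, -0.004]
ft_force: [-0.7, -0.0, -0.2]
gripper_width: 0.021
finger_force: 0.0
```

```bash
python3 st.py
```

```text
t 20.925 tcp [ 0.509  -0.0655  0.1895] yaw -173.79 zax [-0.0056  0.0021 -1.    ] Ftool [0.7  0.03 0.23] Fw [-0.7  -0.05 -0.22] M [-0.047 -0.151  0.019] g 0.021 0.0 j [-2.630e-01  2.820e-01  1.742e+00  1.000e-03  1.124e+00 -1.943e+00]
```

>>> carry_out --fingers '[0.2,0.2,0.2,0.2,0.2,0.2,0.2,0.2,0.2,0.2]' --xyz '[[0.8,0,0.75],[1.65,0,1.65],[2.3,0,2.5],[2.95,0,3.5],[3.45,0,4.5],[3.9,0,5.6],[4.2,0,6.5],[4.4,0,7.2],[4.5,0,7.7],[4.5,0,7.7]]' --angular '[[0,0,0],[0,0,0],[0,0,0],[0,0,0],[0,0,0],[0,0,0],[0,0,0],[0,0,0],[0,0,0],[0,0,0]]'

```text
t: 22.18
tcp_pos: [0.4655, -0.0704, 0.1133]
tcp_rot: [0.171, -3.133, -0.003]
ft_force: [0.3, 0.2, 0.6]
gripper_width: 0.021
finger_force: 0.0
```

```bash
python3 st.py
python3 - <<'E'
from h import *
C=cam("wrist"); im=r.read_camera("wrist")[:,:,::-1]
for d,z in ((0,0),(.134,0)): print(pix("wrist",[.5843-d*.994,-.0581-d*.108,.08+z],C))
cv2.imwrite("pics/w5.png",im[:,100:540])
E
```

```text
t 22.175 tcp [ 0.4655 -0.0704  0.1133] yaw -173.77 zax [-0.0037  0.0017 -1.    ] Ftool [-0.27  0.13 -0.61] Fw [0.26 0.16 0.61] M [-0.053 -0.153 -0.018] g 0.021 0.0 j [-2.970e-01  3.300e-01  1.914e+00  1.000e-03  9.020e-01 -1.977e+00]
[324.21211319 371.20449485]
[323.89902412 212.87419322]
```

View pics/w5.png

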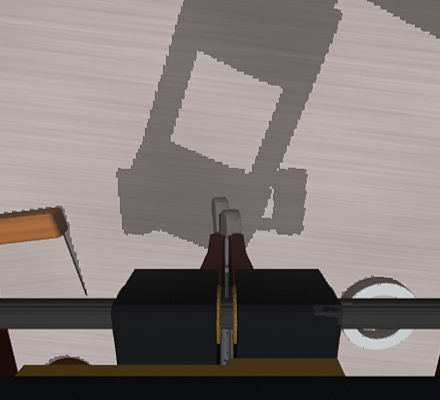

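The bolt lies about level, with the wings at (320,205) where a level bolt was predicted. I'll lift straight up, clear the bolt and check.

>>> carry_out --fingers '[0.2,0.2,0.2,0.2,0.2,0.2,0.2,0.2]' --xyz '[[0,0,-2],[0,0,-6],[0,0,-11],[0,0,-16],[-2,0,-18],[-4,0,-18],[-6,0,-18],[-6,0,-18]]' --angular '[[0,0,0],[0,0,0],[0,0,0],[0,0,0],[0,0,0],[0,0,0],[0,0,0],[0,0,0]]'

```text
t: 23.22
tcp_pos: [0.5265, -0.0639, 0.2917]
tcp_rot: [0.172, -3.132, -0.004]
ft_force: [0.2, 0.1, -0.0]
gripper_width: 0.017
finger_force: 0.0
```

```bash
python3 st.py
python3 - <<'E'
from h import *
C=cam("wrist"); im=r.read_camera("wrist")[:,:,::-1]
for a in (75,90,105):
    a=np.radians(a); d=.142*np.sin(a); print(pix("wrist",[.5843-d*.994,-.0581-d*.108,.08+.142*np.cos(a)],C))
cv2.imwrite("pics/w6.png",cv2.resize(im[80:330,200:450],None,fx=2.4,fy=2.4))
E
```

```text
t 23.225 tcp [ 0.5265 -0.0639  0.2917] yaw -173.72 zax [-0.0051  0.0021 -1.    ] Ftool [-0.22  0.03  0.04] Fw [ 0.21  0.05 -0.05] M [-0.081 -0.149 -0.019] g 0.017 0.0 j [-2.520e-01  2.090e-01  1.570e+00  1.000e-03  1.369e+00 -1.932e+00]
[324.59428609 118.92937606]
[324.67029434 115.40256122]
[324.73538002 120.0596459 ]
```

View pics/w6.png

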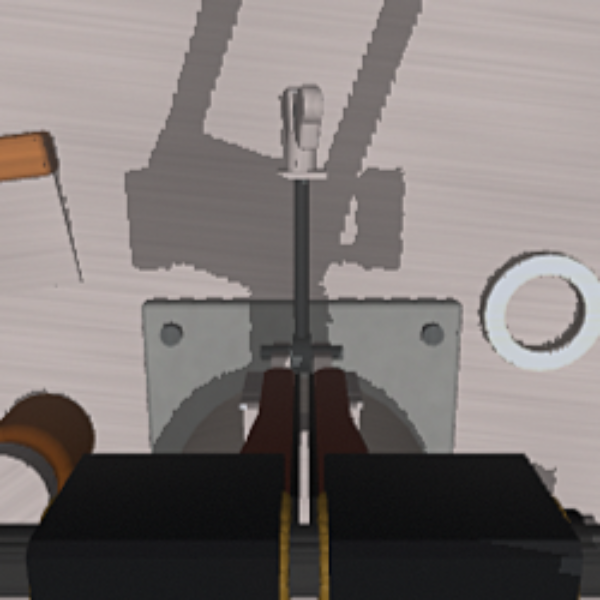

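The bolt is laid out level, with its tip at row 115 as predicted. The nut is still on, the neighbours are untouched and the robot is clear.

```bash
python3 -c "
from cell import r
print(r.hand_in())"
```

```text
the job is handed in; nothing more can be done
None
```

The job is handed in: I unscrewed the nut about 3.3 rad until its washer cleared the keeper, then swung the eyebolt out and laid it about level. The nut is still on the bolt, nothing else was disturbed, and the push against the keeper while feeling for the gap peaked at about 10 N.

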